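# Clear the trimming board

## Robot

A 6-joint arm with a two-finger parallel gripper is mounted at the origin on the work surface. World frame = base frame: x ahead of the robot, y to its left, z up, the work surface at z = 0. Lengths are in m, angles in rad, forces in N, time in s.
With the tool pointing down it reaches from about 0.25 to 0.725 m from the base axis. Payload 4 kg.
Tool frame: the origin (TCP) lies between the finger pads; the fingertips stand 8 mm ahead of it and the grasp point (between the pads) lies 11 mm behind it; z points along the fingers, y is the direction in which the jaws open and shut (so a half turn about z gives the same grasp; the last joint's range is limited). The gripper opens to 85 mm and grips with 20 to 120 N. Pads are 22 mm wide; open, the fingers measure 114 mm over their backs; the gripper's body (76 mm by 85 mm) begins 54 mm behind the grasp point. The pads swing forward as they close: fully open they stand 13 mm farther back than shut.
Start: joints at [-1.158, 0.241, 0.005, 1.335, 0, 1.571], TCP at [0.201, -0.458, 0.239] pointing down, gripper open.
Joint ranges: [-2.72, 2.72], [-1.05, 1.87], [-1.09, 1.28], [-1.99, 2.15], [-1.42, 1.44], [-3.14, 3.14]. Speed limits (rad/s): [2.79, 2.79, 3.14, 3.14, 3.14, 3.14].

## Interface

Orientations are given as a unit quaternion [x, y, z, w].
In Python, from workcell import * gives the robot as it stands.
- The arm moves only by the tool send_rows, never from a script. Its argument "increments" is a list that holds one entry, the list of rows, each a list of 6 numbers: the shift along the tool's x, y, z in units of 50 mm (1.0 is 50 mm), then the turn, a rotation vector about the tool's x, y, z in units of 10 degrees (1.0 is 10 degrees). In form: [[[x, y, z, ax, ay, az], ...]]. A call has 1 to 8 rows; each row shifts and turns the commanded pose from where the row before left it, along the tool's axes as they then stand; what a row does not reach is not made up. A row lasts 1/8 s, in which the tool goes at most 62.5 mm and 10.7 degrees, less where a joint would pass 70% of its speed; a pose out of reach is approached as far as the arm can. A call with a number of a shift or a turn outside -1 to 1 is refused whole. A call with a gripper value outside its range is refused whole. "grip" is the closure, from 0 (fully open) to 1 (shut), set as the call begins (left out, the last holds). The fingers move at their own pace and stop on an object; the grip force is fixed at half the most. Time passes only in rows, so rows that do not move let the fingers close. It gives the time, the measured TCP pose, the force and the opening at its end, in the units of the state.
- get_obs(): the state, without advancing time (a new reading comes with each control period).
- camera(name): name is "side" or "top" or "wrist"; returns a dict with "color" (400x640x3 uint8, red, green, blue), "z_map" (400x640 float32, m along the optical axis (not along the pixel's ray), 0 where there is no reading), "intrinsics" (3x3 intrinsics, pixels), "pose" (4x4, takes a point from camera to world coordinates); the wrist camera has in their place "mount" (4x4, takes a point from camera to tool coordinates, whose origin is the TCP and whose axes are the flange's). Camera axes: x right, y down, z forward; pixel columns grow to the right and rows downward; lengths in m; the calibration is good to about 2 mm. A picture is of the moment at which its call begins: read the wrist's pose just before it.
- job_done(): hands the job in, once; it reports no verdict.
The state is a dict: "clock": time; "joint_pos": joint angles; "joint_vel": joint speeds; "tau": joint torques, N m; "eef_pos": TCP position; "tool_rot": TCP orientation; "ft_force": force on the tool from outside, world axes, zero at the start; "ft_torque": the same for the moment, N m; "grip_width": finger opening in m.
Only numpy, scipy, OpenCV 4.12 (cv2) and the standard library are available. Lean on these libraries where they do the work, as an engineer would, in place of code of your own. Each camera call takes 0.05 s, during which the arm holds its last target.

## Task

Take the wooden scraper block out of its rest and use it to wipe all five loose offcuts along the trimming board and off its end into the catch tray, never touching an offcut with the gripper or the arm. Then stand the scraper upright in its rest again, fully down between the lips, and leave the jar, the can and the sanding block where they are.

Things in the scene. Friction and masses are not known exactly. Their poses are not given: they have to be found in the camera images.
- board: the raised trimming board, dark wood, fixed to the bench: 174 (x) x 280 (y) x 80 high. Origin at the centre of its underside on the bench, its y axis along its length. Along both long sides (its x = +-75 to +-87) a fence strip stands 16 above the top, leaving a lane 150 wide; both short ends (its y = +-140) are open.
- tray: open plywood catch tray fixed to the bench 2 mm from one short end of the board (its +y or its -y end, varying), square to it: 174 (along the board's x) x 120 (along the board's y) outside, 65 high (15 below the board's top), walls and floor 5 thick. Origin at the centre of its underside; x and y as the board's.
- rest: the scraper's rest, a fixed wooden plinth off the other short end of the board (gap about 32, may be turned a little to the board): 162 (x) x 62 (y), its flat floor 70 above the bench, with a lip 6 wide and 6 high all round that encloses a bed of 150 (x) x 50 (y). Origin at the centre of its underside.
- scraper_grip (a point): centre of the handle of the scraper, a loose wooden block of about 220 g standing upright in the rest at the start. Foot block 130 (its x) x 30 (its y) x 26 high; on it an upright handle 90 (x) x 20 (y) from 26 to 86 above the foot's underside. This point lies 56 above the underside; z is up the handle. Same shape either way round.
- chip0: loose beech offcut of 11 g, rectangular block 36 x 28 x 14 high, lying flat on the board in the middle part of the lane (centres at most 61 from the board's middle along it and 46 across). Origin at its centre.
- chip1: loose beech offcut of 11 g, bar 44 x 24 x 14 high, lying flat on the board in the middle part of the lane (centres at most 61 from the board's middle along it and 46 across). Origin at its centre.
- chip2: loose beech offcut of 11 g, round dowel slice, diameter 34, 14 high, lying flat on the board in the middle part of the lane, as the others. Origin at its centre.
- chip3: loose beech offcut of 11 g, block with a stub tenon, 40 x 30 over all x 14 high, lying flat on the board in the middle part of the lane (centres at most 61 from the board's middle along it and 46 across). Origin at its centre.
- chip4: loose beech offcut of 11 g, square block 28 x 28 x 16 high, lying flat on the board in the middle part of the lane (centres at most 61 from the board's middle along it and 46 across). Origin at its centre.
- jar: bystander: amber glass jar, 60 across, 85 high with its lid, beyond the board's +x side. Origin at the centre of its underside.
- tin: bystander: steel can, 72 across, 80 high, beyond the board's +x side. Origin at the centre of its underside.
- sander: bystander: cork sanding block 70 x 110 x 30, beyond the board's +x side. Origin at the centre of its underside.
Not all that is in view belongs to the job. What is shaped like the rest but purple is not meant.

How it is judged:
By the outcome, as a careful person would: the job done as asked, in the order asked, and still so for the second after the job is handed in, with the robot touching nothing.
It also fails if it takes over 58 s, if anything falls off the work surface, if the arm or the gripper's body presses on something with over 40 N, if the wrist force passes 120 N, or if a joint passes its speed limit or range.

## Working session

There is one attempt and no reset: what is moved stays moved. The work goes in short steps, Python scripts to look and compute and a tool call to move; the robot and the scene stay as the last step left them, time stands still between calls to the robot, and variables do not carry over. Pictures are saved under pics/ and viewed, and the job is handed in when it is done.

Besides the shell and the picture viewer there is one more tool, called after "Emit:" by a JSON object that holds its "name" and its "arguments". send_rows: Moves the arm, as the interface text tells. Its arguments: {"type":"object","properties":{"increments":{"type":"array"},"grip":{"type":"number"}},"required":["increments"]}

```bash
mkdir -p pics; ls; python3 - <<'E'
from workcell import *
import cv2
o=get_obs();print(o)
for n in ["top","side"]:
    c=camera(n);cv2.imwrite(f"pics/{n}0.png",c["color"][:,:,::-1]);print(n,c["intrinsics"],c["pose"])
    import numpy as np;np.savez(f"{n}0.npz",**c)
E
```

```text
pics
{'clock': 0.0, 'joint_pos': array([-1.15799487e+00,  2.41418670e-01,  3.73883001e-03,  1.33522399e+00,
       -2.72791179e-06,  1.57082843e+00]), 'joint_vel': array([-1.72387744e-03, -1.90590771e-04,  9.12780031e-05,  1.48662482e-03,
       -1.82612996e-04, -2.00624088e-05]), 'tau': array([ 9.34702693e-04, -3.72316504e+01,  2.52407956e+01,  1.68258289e-02,
       -3.39008864e-05, -5.90560902e-06]), 'eef_pos': array([ 0.20033977, -0.45743431,  0.23841569]), 'tool_rot': array([ 9.78777628e-01,  2.04922534e-01, -2.17305620e-04, -1.03110228e-03]), 'ft_force': array([ 0.14411482,  0.9331504 , -0.16434834]), 'ft_torque': array([-0.04689988, -0.04442698,  0.0604673 ]), 'grip_width': 0.08532826768370268}
top [[406.40062177   0.         319.67978499]
 [  0.         406.40062177 199.30356372]
 [  0.           0.           1.        ]] [[-2.00952364e-03 -9.90977594e-01  1.34012577e-01  5.20497097e-01]
 [-9.99921252e-01  3.31145639e-04 -1.25451471e-02  8.14673389e-02]
 [ 1.23875820e-02 -1.34027233e-01 -9.90900221e-01  9.22436760e-01]
 [ 0.00000000e+00  0.00000000e+00  0.00000000e+00  1.00000000e+00]]
side [[511.40598289   0.         313.34077056]
 [  0.         511.40598289 199.14208283]
 [  0.           0.           1.        ]] [[-0.74377171 -0.46303235  0.48208369  0.08993821]
 [-0.66820528  0.53389768 -0.51812641  0.70340987]
 [-0.01747408 -0.70749863 -0.70649865  0.91697327]
 [ 0.          0.          0.          1.        ]]
```

View pics/top0.png

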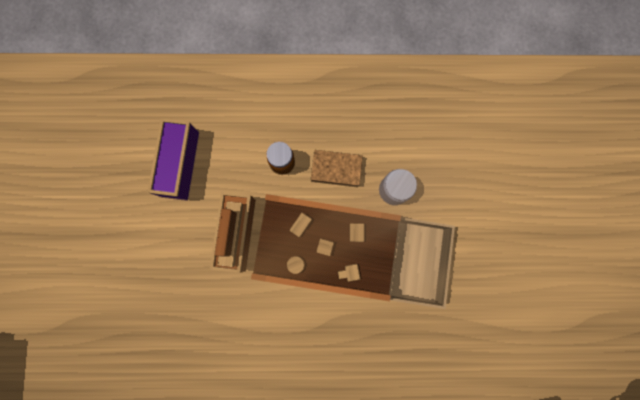

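View pics/side0.png

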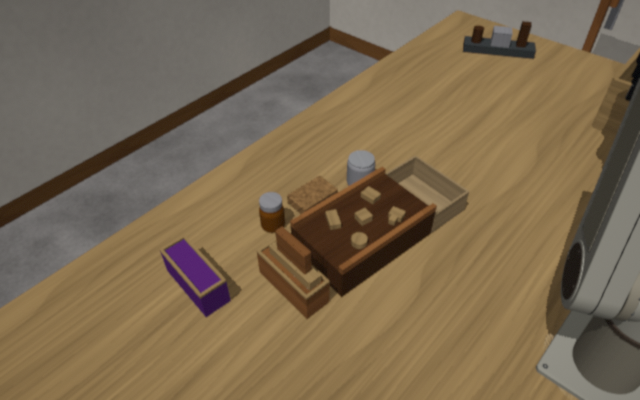

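The top view shows the rest, with the scraper standing in it, at about px (231,232). The dark board spans (252–400, 200–298) with five chips, and the tray is at (425,262). The two rest-shaped things are the wooden one at (231,232) and the purple one at (175,160). The wooden one is the rest that's meant, because it sits off the board's end and holds the scraper. I'll enlarge that area and measure it.

```bash
cat > h.py <<'E'
import numpy as np,cv2
def cloud(f):
    c=np.load(f); z=c["z_map"];K=c["intrinsics"];P=c["pose"]
    v,u=np.mgrid[:400,:640]; p=np.stack([(u-K[0,2])/K[0,0]*z,(v-K[1,2])/K[1,1]*z,z],-1)
    w=p@P[:3,:3].T+P[:3,3]; w[z==0]=np.nan
    return w,c["color"]
def rect(m,name=''):
    r=cv2.minAreaRect((m[:,:2]*1000).astype(np.float32)); print(name,len(m),np.round(np.array(r[0]),1),np.round(r[1],1),round(r[2],2)); return r
E
python3 - <<'E'
from h import *
w,c=cloud("top0.npz")
cv2.imwrite("pics/crop0.png",cv2.resize(c[140:320,140:470,::-1],None,fx=2.4,fy=2.4,interpolation=cv2.INTER_CUBIC))
# height slices inside ROI pixel
roi=np.zeros((400,640),bool);roi[185:310,205:465]=1
z=w[...,2]
h,e=np.histogram(z[roi&np.isfinite(z)],bins=np.arange(-.01,.18,.004));print([(round(b,3),int(n)) for n,b in zip(h,e) if n>20])
hh=np.nan_to_num(z);cv2.imwrite("pics/h0.png",cv2.resize(cv2.applyColorMap(np.clip(hh[140:320,140:470]*1000*1.5,0,255).astype(np.uint8),cv2.COLORMAP_JET),None,fx=2.4,fy=2.4,interpolation=cv2.INTER_NEAREST))
E
```

```text
[(np.float64(-0.006), 876), (np.float64(-0.002), 9568), (np.float64(0.002), 4000), (np.float64(0.006), 1335), (np.float64(0.01), 100), (np.float64(0.014), 100), (np.float64(0.018), 87), (np.float64(0.022), 86), (np.float64(0.026), 110), (np.float64(0.03), 81), (np.float64(0.034), 94), (np.float64(0.038), 99), (np.float64(0.042), 93), (np.float64(0.046), 92), (np.float64(0.05), 100), (np.float64(0.054), 104), (np.float64(0.058), 117), (np.float64(0.062), 461), (np.float64(0.066), 472), (np.float64(0.07), 383), (np.float64(0.074), 983), (np.float64(0.078), 7555), (np.float64(0.082), 1290), (np.float64(0.086), 95), (np.float64(0.09), 583), (np.float64(0.094), 2452), (np.float64(0.098), 296), (np.float64(0.102), 22), (np.float64(0.122), 21), (np.float64(0.13), 22), (np.float64(0.138), 22), (np.float64(0.142), 22), (np.float64(0.15), 64), (np.float64(0.154), 419), (np.float64(0.158), 42)]
```

View pics/crop0.png

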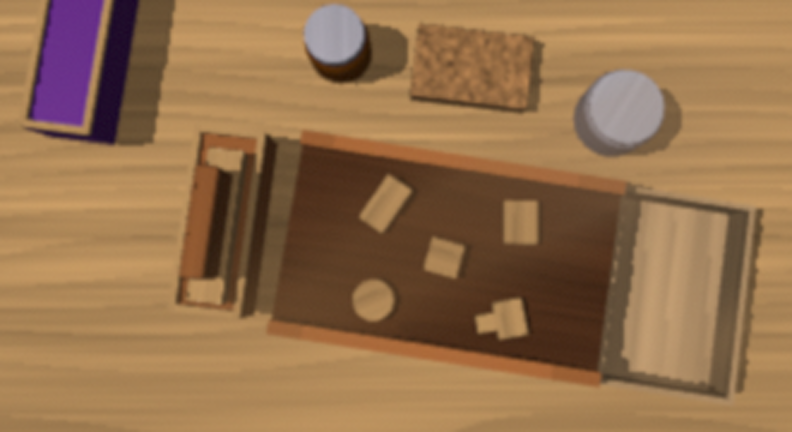

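View pics/h0.png

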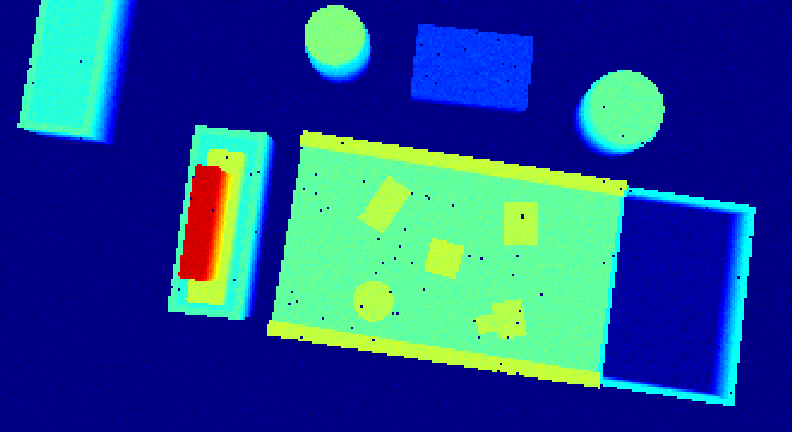

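The enlarged crop confirms it: the wooden rest at (222,222) holds the scraper, while the purple one at (75,65) is empty and off to the side. Next I'll fit the poses.

```bash
python3 - <<'E'
from h import *
for f in ["top0.npz"]:
    w,c=cloud(f);z=w[...,2];v,u=np.mgrid[:400,:640]
    L=(u>205)&(u<254)&(v>185)&(v<280)
    rect(w[L&(z>.147)&(z<.165)],'handle');rect(w[L&(z>.09)&(z<.102)],'foot');rect(w[L&(z>.066)&(z<.102)],'rest')
    B=(u>245)&(u<408)&(v>190)&(v<305)
    r=rect(w[B&(z>.09)&(z<.102)],'fences+')
    rect(w[B&(z>.076)&(z<.102)],'board')
    T=(u>393)&(u<460)&(v>210)&(v<315)
    rect(w[T&(z>.058)&(z<.07)],'tray')
    # chips
    m=(B&(z>.089)&(z<.105)).astype(np.uint8)
    n,l,s,ce=cv2.connectedComponentsWithStats(m)
    for i in range(1,n):
        if s[i,4]>60:print(i,ce[i].round());rect(w[l==i]); print(np.median(z[l==i]))
    for nm,(a,b,cc,d) in dict(jar=(265,296,140,176),sand=(308,366,148,190),tin=(380,420,168,206),purple=(150,200,120,200)).items():
        M=(u>a)&(u<b)&(v>cc)&(v<d)&(z>.02);rect(w[M],nm);zz=z[M].max();rect(w[M&(z>zz-.008)],nm)
E
```

```text
handle 540 [562.6 254.8] [20.7 89.8] 83.33
foot 457 [545.6 251.3] [162.9  66.9] 11.25
rest 1667 [561.5 242. ] [ 94.9 171.2] 83.72
fences+ 2893 [535.9  58. ] [280.3 174.5] 81.0
board 11955 [537.5  53.7] [224.2 338.5] 1.33
tray 659 [ 504.  -142.1] [120.2 174.3] 80.95
1 [333. 207.]
 847 [615.8  45.3] [280.3  12.7] 81.0
0.09637745551227583
2 [300. 225.]
 258 [580.5 111.6] [24.2 43.8] 55.72
0.0943001746774168
3 [356. 233.]
 250 [564.3  -3.9] [27.  34.8] 89.55
0.09458228323085655
4 [324. 247.]
 194 [534.9  61.6] [27.7 27.9] 73.91
0.09627492389766223
5 [295. 265.]
 227 [499.2 121. ] [32.4 31.8] 89.82
0.09422208165347468
6 [349. 273.]
 240 [482.7  14.4] [30.  39.8] 10.8
0.09419339682992883
7 [320. 287.]
 894 [456.   70.7] [279.5  12.4] 80.92
0.09635421283696238
jar 697 [728.2 156.5] [55.3 55.7] 62.38
jar 484 [730.7 156.5] [52.2 50.6] 1.32
sand 1519 [714.1  33. ] [110.2  70.9] 82.86
sand 1441 [714.  33.] [110.   70.8] 83.13
tin 998 [665.3 -98.2] [70.7 67.6] 44.04
tin 732 [666.7 -99.2] [63.7 64.2] 44.59
purple 2845 [726.9 391.7] [ 64. 163.] 82.88
purple 618 [726.8 392.1] [ 63.6 162.7] 82.65
```

```bash
python3 - <<'E'
from h import *
w,c=cloud("top0.npz");z=w[...,2];v,u=np.mgrid[:400,:640]
m=((u>205)&(u<254)&(v>185)&(v<280)&(z>.071)&(z<.16)).astype(np.uint8)
m=cv2.morphologyEx(m,cv2.MORPH_OPEN,np.ones((3,3),np.uint8))
# near rest only
m&=((w[...,1]>.215)).astype(np.uint8)
rect(w[m>0],'restall')
lip=w[(m>0)&(z<.0795)];rect(lip,'lips');
foot=w[(m>0)&(z>.09)&(z<.101)];rect(foot,'foot')
w,c=cloud("side0.npz");z=w[...,2];
L=(u>245)&(u<340)&(v>215)&(v<325)
h=w[L&(z>.15)&(z<.165)];rect(h,'s handle')
rect(w[L&(z>.0725)&(z<.0795)&(w[...,1]>.215)],'s lips'); rect(w[L&(z>.09)&(z<.101)&(w[...,1]>.215)],'s foot')
B=(u>280)&(u<440)&(v>160)&(v<300);rect(w[B&(z>.09)&(z<.101)&(w[...,1]<.205)&(w[...,1]>-.09)&(w[...,0]<.64)],'s fences')
E
```

```text
restall 1955 [567.8 257.3] [ 62.9 162.2] 83.55
lips 684 [567.8 257.4] [ 62.7 162.3] 83.42
foot 432 [562.5 254.5] [ 30.4 129.6] 83.63
s handle 398 [563.2 257.7] [20.4 90.3] 82.73
s lips 522 [569.2 259.7] [ 64.3 165.7] 83.67
s foot 390 [563.9 259.8] [ 30.5 134. ] 85.57
s fences 2070 [537.   59.8] [281.4 178.5] 81.19
```

Emit:
{"name": "send_rows", "arguments": {"increments": [[[0, 0, 0, 0, 0, -1], [0, 0, 0, 0, 0, -1]]], "grip": 0}}

```text
clock: 0.35
eef_pos: [0.2004, -0.4576, 0.2387]
tool_rot: [0.927, 0.374, -0.0, -0.001]
ft_force: [-0.4, -0.1, -0.5]
grip_width: 0.0853
```

```bash
python3 -c "
from workcell import *
o=get_obs();print(o['joint_pos'],o['eef_pos'],o['tool_rot'],o['clock'])"
```

```text
[-1.15799234e+00  2.41122388e-01  4.17327735e-03  1.33515932e+00
  1.51903079e-05  1.21596936e+00] [ 0.20044021 -0.45764731  0.23872944] [ 9.27242443e-01  3.74460974e-01 -1.14234067e-05 -6.55998641e-04] 0.35
```

Emit:
{"name": "send_rows", "arguments": {"increments": [[[0, 0, 0, 0, 0, -1], [0, 0, 0, 0, 0, -1], [0, 0, 0, 0, 0, -1], [0, 0, 0, 0, 0, -1], [0, 0, 0, 0, 0, -1], [0, 0, 0, 0, 0, -1], [0, 0, 0, 0, 0, -1]]]}}

```text
clock: 1.23
eef_pos: [0.2004, -0.4577, 0.2387]
tool_rot: [0.545, 0.839, 0.0, -0.001]
ft_force: [-0.4, -0.8, 0.5]
grip_width: 0.0856
```

Emit:
{"name": "send_rows", "arguments": {"increments": [[[0, 0, 0, 0, 0, -1], [0, 0, 0, 0, 0, -1], [0, 0, 0, 0, 0, -1], [0, 0, 0, 0, 0, -1], [0, 0, 0, 0, 0, -1], [0, 0, 0, 0, 0, -0.94]]]}}

```text
clock: 1.98
eef_pos: [0.2004, -0.4577, 0.2388]
tool_rot: [0.058, 0.998, 0.001, -0.0]
ft_force: [-0.0, -0.5, 0.5]
grip_width: 0.0855
```

```bash
cat > g.py <<'E'
from workcell import *
import numpy as np
from scipy.spatial.transform import Rotation as R
def to(t,yaw,N=1):
    "rows units from present pose to TCP target t (m) and tool x yaw deg, tool down"
    o=get_obs();q=R.from_quat(o['tool_rot']);p=o['eef_pos']
    T=R.from_euler('z',yaw,degrees=True)*R.from_euler('x',180,degrees=True)
    d=q.inv().apply(np.array(t)-p)/.05; a=np.degrees((q.inv()*T).as_rotvec())/10
    print('t',o['clock'],'j',o['joint_pos'].round(3),'p',p.round(4),'F',o['ft_force'].round(1),'w',o['grip_width'].round(4))
    print('shift',d.round(3),'turn',a.round(3),'per row/',N,(d/N).round(3))
E
python3 -c "
from g import *
to([.563,.256,.24],173.4,16)"
```

```text
Traceback (most recent call last):
  File "g.py", line 9, in to
    print('t',o['clock'],'j',o['joint_pos'].round(3),'p',p.round(4),'F',o['ft_force'].round(1),'w',o['grip_width'].round(4))
                                                                                                   ^^^^^^^^^^^^^^^^^^^^^
AttributeError: 'float' object has no attribute 'round'
```

```bash
sed -i "s/o\['grip_width'\].round(4)/round(o['grip_width'],4)/" g.py
python3 -c "
from g import *
to([.563,.256,.24],173.4,16)"
```

```text
t 1.975 j [-1.158  0.241  0.004  1.335  0.    -1.042] p [ 0.2004 -0.4577  0.2388] F [-0.  -0.5  0.5] w 0.0855
shift [-5.5530e+00  1.5016e+01 -1.2000e-02] turn [ 0.006 -0.004 -0.004] per row/ 16 [-0.347  0.938 -0.001]
```

Emit:
{"name": "send_rows", "arguments": {"increments": [[[-0.347, 0.938, 0, 0, 0, 0], [-0.347, 0.938, 0, 0, 0, 0], [-0.347, 0.938, 0, 0, 0, 0], [-0.347, 0.938, 0, 0, 0, 0], [-0.347, 0.938, 0, 0, 0, 0], [-0.347, 0.938, 0, 0, 0, 0], [-0.347, 0.938, 0, 0, 0, 0], [-0.347, 0.938, 0, 0, 0, 0]]]}}

```text
clock: 2.98
eef_pos: [0.384, -0.1008, 0.2391]
tool_rot: [0.061, 0.998, -0.0, -0.0]
ft_force: [1.3, -0.7, -0.2]
grip_width: 0.0856
```

Emit:
{"name": "send_rows", "arguments": {"increments": [[[-0.347, 0.938, 0, 0, 0, 0], [-0.347, 0.938, 0, 0, 0, 0], [-0.347, 0.938, 0, 0, 0, 0], [-0.347, 0.938, 0, 0, 0, 0], [-0.347, 0.938, 0, 0, 0, 0], [-0.347, 0.938, 0, 0, 0, 0], [-0.347, 0.938, 0, 0, 0, 0], [-0.347, 0.938, 0, 0, 0, 0]]]}}

```text
clock: 3.98
eef_pos: [0.5672, 0.2547, 0.2386]
tool_rot: [0.061, 0.998, -0.0, -0.0]
ft_force: [1.5, 0.2, -0.0]
grip_width: 0.0851
```

```bash
cat > wr.py <<'E'
from g import *
import cv2,sys
def shot(nm):
    o=get_obs();c=camera("wrist");cv2.imwrite(f"pics/{nm}.png",c["color"][:,:,::-1])
    M=np.eye(4);M[:3,:3]=R.from_quat(o['tool_rot']).as_matrix();M[:3,3]=o['eef_pos']
    np.savez(nm+".npz",color=c["color"],z_map=c["z_map"],intrinsics=c["intrinsics"],pose=M@c["mount"])
E
python3 - <<'E'
from wr import *
from h import *
shot("w1");to([.563,.256,.121],173.4,3)
w,c=cloud("w1.npz");z=w[...,2]
S=(w[...,1]>.2)&(w[...,1]<.31)&(w[...,0]>.46)&(w[...,0]<.66)
rect(w[S&(z>.15)&(z<.165)],'handle');rect(w[S&(z>.09)&(z<.101)],'foot')
rect(w[S&(z>.0725)&(z<.16)],'rest')
E
```

```text
t 4.025 j [0.428 0.499 0.375 1.446 0.003 0.544] p [0.5692 0.2604 0.2368] F [3.7 4.5 1.1] w 0.0856
shift [ 0.111 -0.109  2.315] turn [ 0.019 -0.003 -0.009] per row/ 3 [ 0.037 -0.036  0.772]
handle 2795 [559.9 255.2] [20.  88.8] 83.3
foot 1507 [542.8 251.1] [167.1  70.9] 13.09
rest 7248 [559.1 239.9] [ 99.  170.8] 83.49
```

View pics/w1.png

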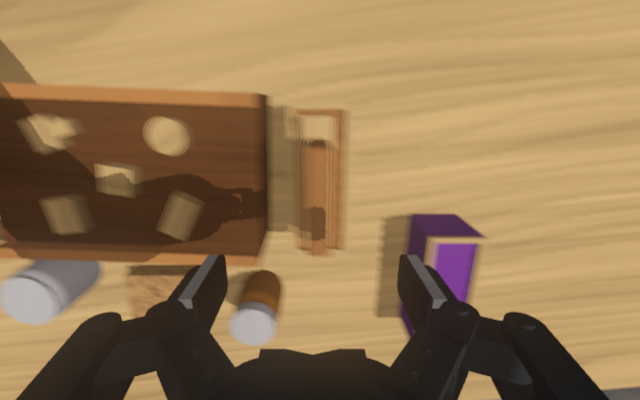

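The wrist view is blurred because the arm was still settling. It shows the handle at about (316,195) between the rest's lips, with the board to its left. I'll let the arm settle and measure again.

Emit:
{"name": "send_rows", "arguments": {"increments": [[[0, 0, 0, 0, 0, 0], [0, 0, 0, 0, 0, 0]]]}}

```text
clock: 4.28
eef_pos: [0.5664, 0.2525, 0.2389]
tool_rot: [0.061, 0.998, -0.0, -0.001]
ft_force: [0.1, -1.5, 0.2]
grip_width: 0.0853
```

```bash
python3 - <<'E'
from wr import *
from h import *
shot("w2");to([.563,.256,.121],173.4,3)
w,c=cloud("w2.npz");z=w[...,2]
S=(w[...,1]>.214)&(w[...,1]<.31)&(w[...,0]>.46)&(w[...,0]<.66)
rect(w[S&(z>.15)&(z<.165)],'handle');rect(w[S&(z>.09)&(z<.101)],'foot')
m=(S&(z>.0725)&(z<.16)).astype(np.uint8);m=cv2.morphologyEx(m,cv2.MORPH_OPEN,np.ones((5,5),np.uint8))
rect(w[m>0],'rest')
F=(w[...,1]<.207)&(z>.085)&(z<.102);rect(w[F&(w[...,0]<.468)],'fence-')
E
```

```text
t 4.325 j [ 0.419  0.487  0.364  1.448 -0.     0.541] p [0.5665 0.2522 0.2394] F [-0.5 -0.5  1.7] w 0.0856
shift [0.077 0.068 2.368] turn [-0.003 -0.003 -0.041] per row/ 3 [0.026 0.023 0.789]
handle 2792 [560.3 255.2] [20.  89.6] 83.33
foot 1328 [560.5 255.2] [ 30.1 129.8] 83.3
rest 6512 [565.9 257.6] [ 62.2 162.4] 83.44
fence- 2863 [464.1  89.5] [207.7  30.5] 82.48
```

Emit:
{"name": "send_rows", "arguments": {"increments": [[[0.05, 0, 0.5, 0, 0, -0.04], [0.05, -0.06, 0.5, 0, 0, 0], [0, 0, 0.5, 0, 0, 0], [0, 0, 0.4, 0, 0, 0], [0, 0, 0.3, 0, 0, 0], [0, 0, 0.17, 0, 0, 0], [0, 0, 0, 0, 0, 0], [0, 0, 0, 0, 0, 0]]]}}

```text
clock: 5.32
eef_pos: [0.5622, 0.2511, 0.1217]
tool_rot: [0.057, 0.998, 0.0, 0.001]
ft_force: [0.2, 0.4, 0.7]
grip_width: 0.0857
```

```bash
python3 -c "
from g import *
to([.561,.2553,.121],173.35,1)"
```

```text
t 5.325 j [ 0.42   0.536  0.133  1.166 -0.     0.534] p [0.5622 0.2511 0.1217] F [0.2 0.4 0.7] w 0.0857
shift [0.033 0.081 0.014] turn [0.005 0.008 0.01 ] per row/ 1 [0.033 0.081 0.014]
```

Emit:
{"name": "send_rows", "arguments": {"increments": [[[0.02, 0.08, 0.01, 0, 0, 0], [0, 0, 0, 0, 0, 0]]]}}

```text
clock: 5.58
eef_pos: [0.5613, 0.2556, 0.1207]
tool_rot: [0.057, 0.998, 0.0, 0.0]
ft_force: [0.6, -0.5, -0.3]
grip_width: 0.0853
```

Emit:
{"name": "send_rows", "arguments": {"increments": [[[0, 0, 0, 0, 0, 0], [0, 0, 0, 0, 0, 0], [0, 0, 0, 0, 0, 0], [0, 0, 0, 0, 0, 0], [0, 0, 0, 0, 0, 0], [0, 0, 0, 0, 0, 0]]], "grip": 1}}

```text
clock: 6.32
eef_pos: [0.5611, 0.2549, 0.1203]
tool_rot: [0.057, 0.998, -0.0, 0.0]
ft_force: [0.7, 0.4, -0.3]
grip_width: 0.0195
```

```bash
python3 - <<'E'
from wr import *
from h import *
shot("w3");to([.561,.2553,.145],173.35,1)
c=camera("side");cv2.imwrite("pics/side1.png",cv2.resize(c["color"][150:350,180:480,::-1],None,fx=2.5,fy=2.5))
E
```

```text
t 6.375 j [ 0.426  0.539  0.135  1.166 -0.     0.541] p [0.5611 0.2549 0.1203] F [ 0.1  0.1 -0. ] w 0.0191
shift [ 0.003  0.007 -0.493] turn [-0.001  0.     0.01 ] per row/ 1 [ 0.003  0.007 -0.493]
```

View pics/side1.png

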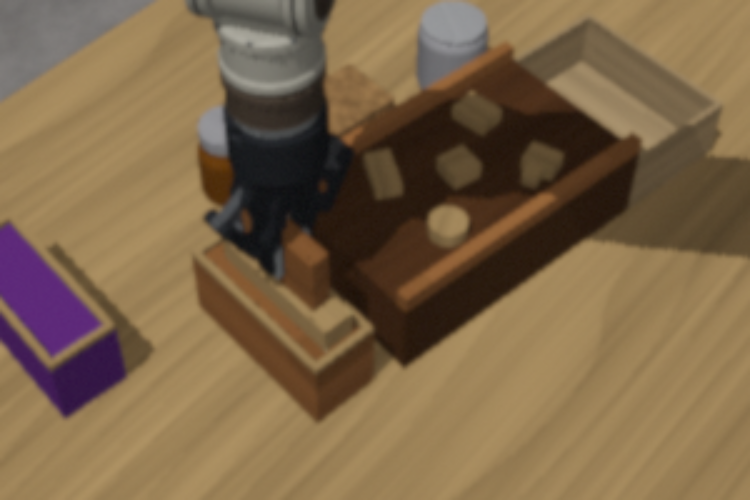

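The scraper is gripped (opening 19 mm) and all five chips are in place. Next I'll lift it.

Emit:
{"name": "send_rows", "arguments": {"increments": [[[0, 0, -0.2, 0, 0, 0], [0, 0, -0.3, 0, 0, 0], [0, 0, -0.3, 0, 0, 0], [0, 0, 0, 0, 0, 0.235], [0, 0, 0, 0, 0, 0]]]}}

```text
clock: 7.05
eef_pos: [0.5615, 0.2552, 0.1616]
tool_rot: [0.077, 0.997, 0.0, 0.001]
ft_force: [0.2, 0.7, -2.2]
grip_width: 0.0193
```

```bash
python3 - <<'E'
from wr import *
to([.5529,.1748,.160],171,4)
c=camera("side");cv2.imwrite("pics/side2.png",cv2.resize(c["color"][150:350,180:480,::-1],None,fx=2.5,fy=2.5))
E
```

```text
t 7.05 j [0.427 0.511 0.199 1.257 0.    0.581] p [0.5615 0.2552 0.1616] F [ 0.2  0.7 -2.2] w 0.0193
shift [-0.078 -1.615  0.03 ] turn [0.005 0.008 0.013] per row/ 4 [-0.019 -0.404  0.008]
```

View pics/side2.png

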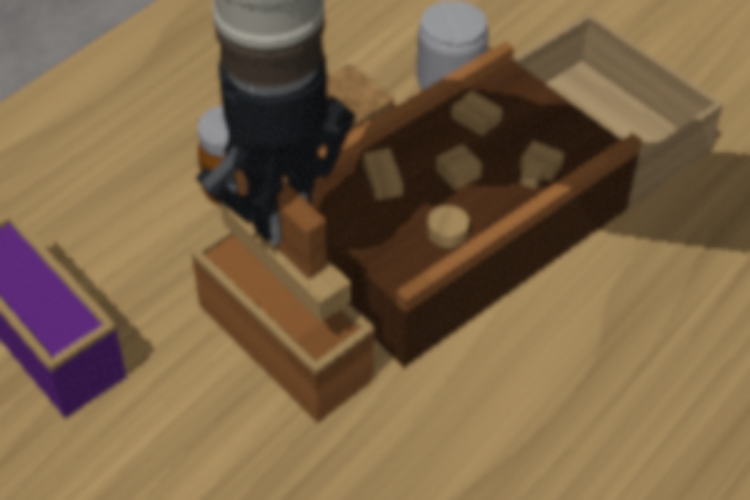

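The scraper is lifted level and clear of the rest. Now I'll carry it over the near end of the lane.

Emit:
{"name": "send_rows", "arguments": {"increments": [[[-0.02, -0.4, 0, 0, 0, 0], [-0.02, -0.4, 0, 0, 0, 0], [-0.02, -0.4, 0, 0, 0, 0], [-0.02, -0.4, 0, 0, 0, 0], [0, 0, 0, 0, 0, 0], [0, 0, 0, 0, 0, 0]]]}}

```text
clock: 7.85
eef_pos: [0.5529, 0.1752, 0.1605]
tool_rot: [0.078, 0.997, 0.0, 0.0]
ft_force: [-0.2, 0.8, -1.0]
grip_width: 0.0194
```

```bash
python3 - <<'E'
from wr import *
from h import *
to([.5529,.1748,.1323],171,4)
c=camera("top");np.savez("top1.npz",**c);cv2.imwrite("pics/top1.png",cv2.resize(c["color"][140:320,140:470,::-1],None,fx=2.4,fy=2.4))
w,cc=cloud("top1.npz");z=w[...,2]
S=(w[...,1]>.15)&(w[...,1]<.2)&(w[...,0]>.48)&(w[...,0]<.63)
rect(w[S&(z>.125)&(z<.145)],'foot')
E
```

```text
t 7.85 j [0.307 0.44  0.083 1.213 0.    0.462] p [0.5529 0.1752 0.1605] F [-0.2  0.8 -1. ] w 0.0194
shift [-0.001 -0.007  0.564] turn [0.004 0.002 0.007] per row/ 4 [-0.    -0.002  0.141]
foot 149 [600.8 166.4] [28.8 35.1] 80.96
```

View pics/top1.png

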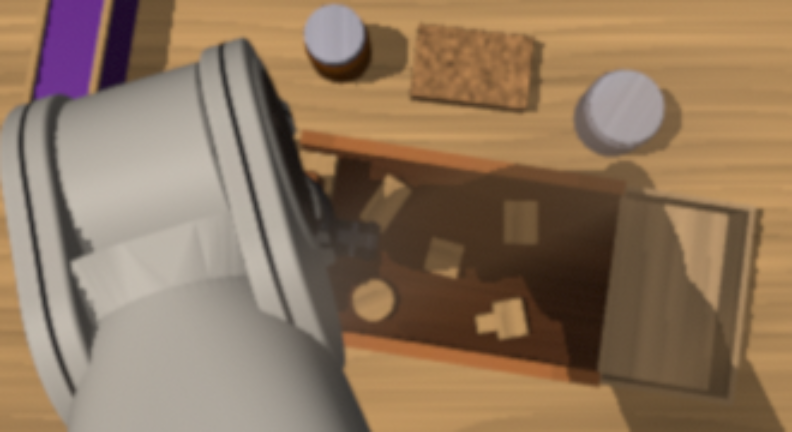

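The foot shows at crop (320,165), aligned with the lane and clear of the chips. Now I'll lower it.

Emit:
{"name": "send_rows", "arguments": {"increments": [[[0, 0, 0.2, 0, 0, 0], [0, 0, 0.2, 0, 0, 0], [0, 0, 0.17, 0, 0, 0], [0, 0, 0, 0, 0, 0], [0, 0, 0, 0, 0, 0]]]}}

```text
clock: 8.52
eef_pos: [0.5525, 0.1753, 0.1315]
tool_rot: [0.077, 0.997, -0.0, -0.0]
ft_force: [-0.2, 1.2, -1.2]
grip_width: 0.0193
```

```bash
python3 - <<'E'
from wr import *
to([.5103,-.0949,.1323],171,30)
c=camera("side");cv2.imwrite("pics/side3.png",cv2.resize(c["color"][130:330,230:530,::-1],None,fx=2.5,fy=2.5))
E
```

```text
t 8.525 j [ 0.307  0.462  0.038  1.147 -0.     0.463] p [0.5525 0.1753 0.1315] F [-0.2  1.2 -1.2] w 0.0193
shift [-1.00e-03 -5.47e+00 -1.40e-02] turn [-0.002 -0.003  0.011] per row/ 30 [-0.    -0.182 -0.   ]
```

View pics/side3.png

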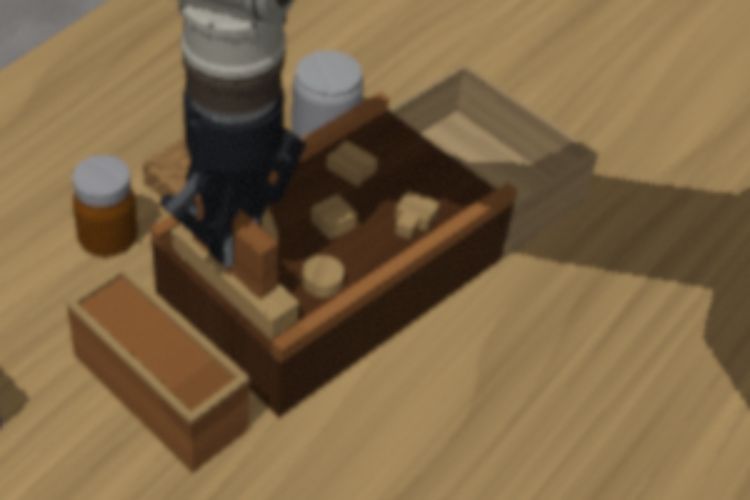

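The foot is in the lane just above the board, with the dowel at (323,275) ahead of it. I'll wipe at a steady pace.

Emit:
{"name": "send_rows", "arguments": {"increments": [[[0, -0.1, 0, 0, 0, 0], [0, -0.2, 0, 0, 0, 0], [0, -0.2, 0, 0, 0, 0], [0, -0.2, 0, 0, 0, 0], [0, -0.2, 0, 0, 0, 0], [0, -0.2, 0, 0, 0, 0], [0, -0.2, 0, 0, 0, 0], [0, -0.2, 0, 0, 0, 0]]]}}

```text
clock: 9.57
eef_pos: [0.541, 0.1006, 0.1318]
tool_rot: [0.078, 0.997, 0.0, 0.0]
ft_force: [0.7, 0.5, -2.2]
grip_width: 0.0195
```

Emit:
{"name": "send_rows", "arguments": {"increments": [[[0, -0.2, 0, 0, 0, 0], [0, -0.2, 0, 0, 0, 0], [0, -0.2, 0, 0, 0, 0], [0, -0.2, 0, 0, 0, 0], [0, -0.2, 0, 0, 0, 0]]]}}

```text
clock: 10.2
eef_pos: [0.5333, 0.0512, 0.1318]
tool_rot: [0.078, 0.997, 0.0, 0.0]
ft_force: [0.3, 0.2, -2.8]
grip_width: 0.0194
```

```bash
python3 - <<'E'
from wr import *
to([.5103,-.0949,.1323],171,15)
c=camera("side");cv2.imwrite("pics/side4.png",cv2.resize(c["color"][130:330,230:530,::-1],None,fx=2.5,fy=2.5))
E
```

```text
t 10.2 j [ 0.096  0.38  -0.09   1.101  0.     0.251] p [0.5333 0.0512 0.1318] F [ 0.3  0.2 -2.8] w 0.0194
shift [ 2.000e-03 -2.958e+00 -1.000e-02] turn [0.   0.   0.01] per row/ 15 [ 0.    -0.197 -0.001]
```

View pics/side4.png

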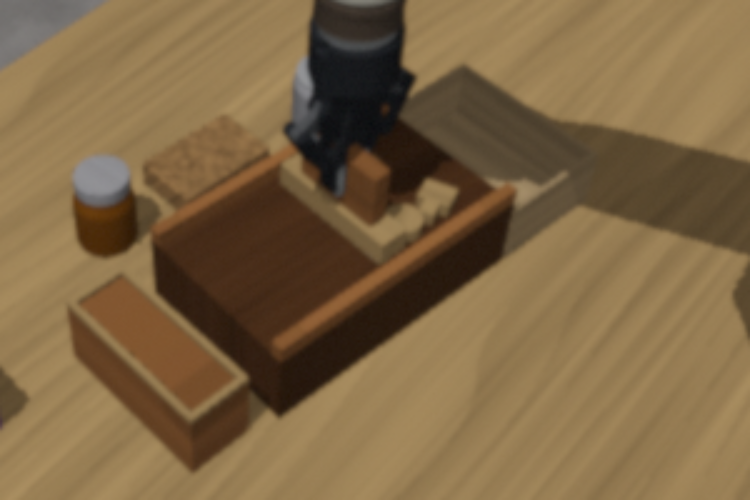

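The chips are being pushed ahead of the foot, near (405,215) and (437,195), and the board behind it is clean. I'll carry on.

Emit:
{"name": "send_rows", "arguments": {"increments": [[[0, -0.2, 0, 0, 0, 0], [0, -0.2, 0, 0, 0, 0], [0, -0.2, 0, 0, 0, 0], [0, -0.2, 0, 0, 0, 0], [0, -0.2, 0, 0, 0, 0], [0, -0.2, 0, 0, 0, 0], [0, -0.2, 0, 0, 0, 0]]]}}

```text
clock: 11.12
eef_pos: [0.5224, -0.018, 0.1318]
tool_rot: [0.078, 0.997, 0.0, -0.0]
ft_force: [-0.3, 0.8, -1.9]
grip_width: 0.0195
```

Emit:
{"name": "send_rows", "arguments": {"increments": [[[0, -0.2, 0, 0, 0, 0], [0, -0.2, 0, 0, 0, 0], [0, -0.2, 0, 0, 0, 0], [0, -0.2, 0, 0, 0, 0], [0, -0.2, 0, 0, 0, 0], [0, -0.2, 0, 0, 0, 0], [0, -0.2, 0, 0, 0, 0], [0, -0.15, 0, 0, 0, 0]]]}}

```text
clock: 12.12
eef_pos: [0.5104, -0.0946, 0.1318]
tool_rot: [0.078, 0.997, -0.0, -0.0]
ft_force: [-1.1, 0.3, -2.3]
grip_width: 0.0193
```

```bash
python3 - <<'E'
from wr import *
to([.5103,-.0949,.1323],171,15)
c=camera("side");cv2.imwrite("pics/side5.png",cv2.resize(c["color"][110:310,280:580,::-1],None,fx=2.5,fy=2.5))
c=camera("top");cv2.imwrite("pics/top5.png",cv2.resize(c["color"][140:320,190:490,::-1],None,fx=2.5,fy=2.5))
E
```

```text
t 12.125 j [-0.183  0.35  -0.135  1.086 -0.    -0.028] p [ 0.5104 -0.0946  0.1318] F [-1.1  0.3 -2.3] w 0.0193
shift [ 0.001 -0.007 -0.01 ] turn [-0.    -0.     0.008] per row/ 15 [ 0.    -0.    -0.001]
```

View pics/side5.png

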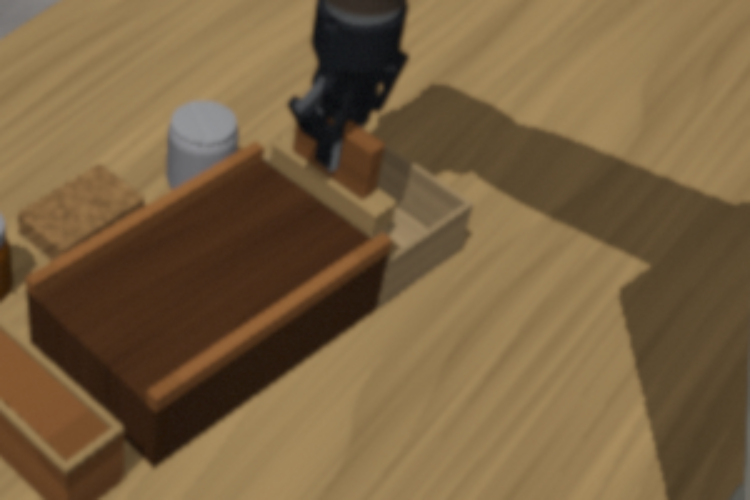

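View pics/top5.png

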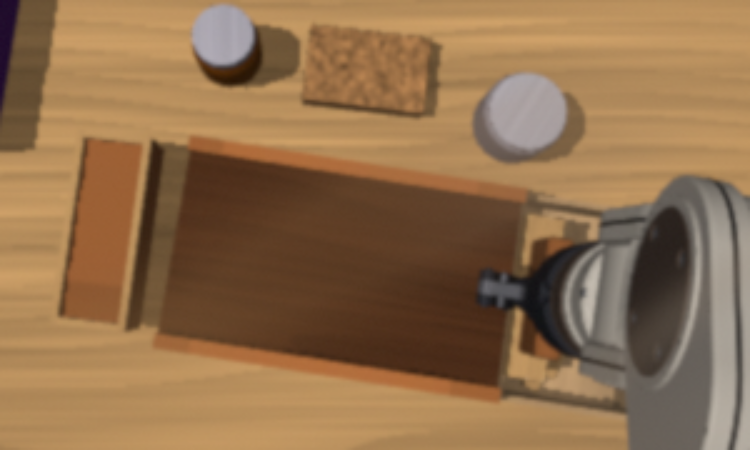

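The board is swept clean. I'll lift, move back and check the tray.

Emit:
{"name": "send_rows", "arguments": {"increments": [[[0, 0, -0.3, 0, 0, 0], [0, 0, -0.4, 0, 0, 0], [0, 0.3, 0, 0, 0, 0], [0, 0.5, 0, 0, 0, 0], [0, 0.5, 0, 0, 0, 0], [0, 0.5, 0, 0, 0, 0], [0, 0.5, 0, 0, 0, 0], [0, 0.5, 0, 0, 0, 0]]]}}

```text
clock: 13.22
eef_pos: [0.5318, 0.0466, 0.1664]
tool_rot: [0.077, 0.997, 0.0, -0.0]
ft_force: [-0.5, -0.2, -1.7]
grip_width: 0.0192
```

Emit:
{"name": "send_rows", "arguments": {"increments": [[[0, 0.5, 0, 0, 0, 0], [0, 0.5, 0, 0, 0, 0], [0, 0.5, 0, 0, 0, 0], [0, 0.5, 0, 0, 0, 0], [0, 0.4, 0, 0, 0, 0], [0, 0, 0, 0, 0, 0], [0, 0, 0, 0, 0, 0]]]}}

```text
clock: 14.1
eef_pos: [0.5504, 0.1629, 0.1666]
tool_rot: [0.077, 0.997, -0.0, -0.0]
ft_force: [-0.7, 0.5, -2.7]
grip_width: 0.0194
```

```bash
python3 - <<'E'
from wr import *
to([.5664,.2575,.165],173.45,6)
c=camera("top");np.savez("top6.npz",**c);cv2.imwrite("pics/top6.png",cv2.resize(c["color"][140:320,190:490,::-1],None,fx=2.5,fy=2.5))
E
```

```text
t 14.1 j [ 0.288  0.426  0.076  1.222 -0.     0.443] p [0.5504 0.1629 0.1666] F [-0.7  0.5 -2.7] w 0.0194
shift [-0.025  1.919  0.03 ] turn [-0.004 -0.004 -0.234] per row/ 6 [-0.004  0.32   0.005]
```

View pics/top6.png

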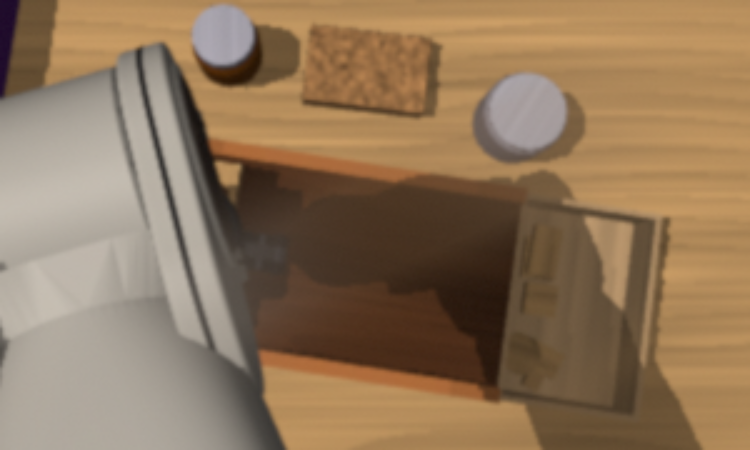

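```bash
python3 - <<'E'
from h import *
w,c=cloud("top6.npz")
a=c[215:310,385:465]
a=np.clip(a.astype(float)*1.8,0,255).astype(np.uint8)
z=np.nan_to_num(w[215:310,385:465,2]);print(z.max())
hm=cv2.applyColorMap(np.clip(z*255/.1,0,255).astype(np.uint8),cv2.COLORMAP_JET)
cv2.imwrite("pics/tray6.png",cv2.resize(np.hstack([a[...,::-1],hm]),None,fx=4.8,fy=4.8,interpolation=cv2.INTER_CUBIC))
E
```

```text
0.09973150356980953
```

View pics/tray6.png

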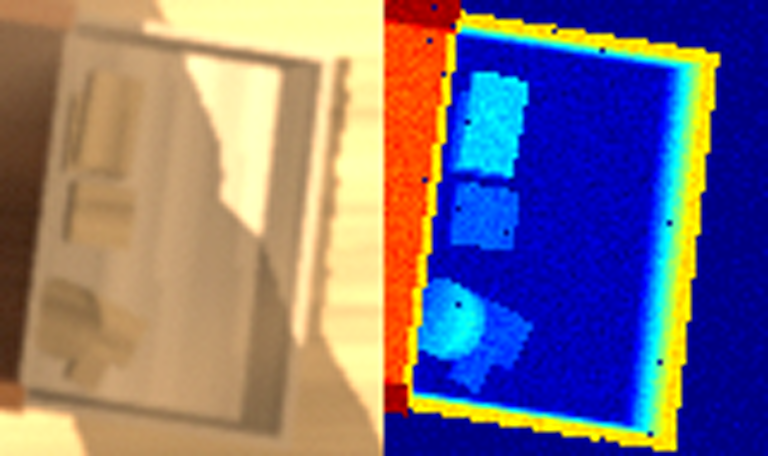

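The tray holds a stack about 33 mm high at (498,123), the square at (485,215), and the dowel lying on the tenon block at (460,325). That is consistent with all five if the stack is two chips, which I'll check from the side later. Now back to the rest.

Emit:
{"name": "send_rows", "arguments": {"increments": [[[-0.005, 0.3, 0, 0, 0, 0], [-0.005, 0.35, 0, 0, 0, 0], [-0.005, 0.4, 0, 0, 0, 0], [-0.005, 0.4, 0, 0, 0, 0], [-0.005, 0.3, 0, 0, 0, 0], [0, 0.17, 0, 0, 0, -0.235], [0, 0, 0, 0, 0, 0], [0, 0, 0, 0, 0, 0]]]}}

```text
clock: 15.15
eef_pos: [0.5667, 0.2572, 0.1667]
tool_rot: [0.057, 0.998, -0.0, -0.0]
ft_force: [0.1, -0.1, -1.9]
grip_width: 0.0194
```

```bash
python3 - <<'E'
from wr import *
from h import *
to([.5664,.2575,.124],173.45,6)
c=camera("side");np.savez("side7.npz",**c);cv2.imwrite("pics/side7.png",cv2.resize(c["color"][150:350,180:480,::-1],None,fx=2.5,fy=2.5))
shot("w7");w,cc=cloud("w7.npz");z=w[...,2]
S=(w[...,1]>.21)&(w[...,1]<.32)&(w[...,0]>.46)&(w[...,0]<.67)
rect(w[S&(z>.12)&(z<.15)],'foot');rect(w[S&(z>.07)&(z<.08)&(w[...,1]>.217)],'lips')
E
```

```text
t 15.15 j [ 0.426  0.521  0.229  1.279 -0.     0.541] p [0.5667 0.2572 0.1667] F [ 0.1 -0.1 -1.9] w 0.0194
shift [0.006 0.006 0.855] turn [-0.003 -0.002 -0.003] per row/ 6 [0.001 0.001 0.142]
foot 2766 [521.7 261.2] [30.2 40.5] 83.57
lips 5211 [545.3 259.9] [ 62.2 120.4] 83.44
```

View pics/side7.png

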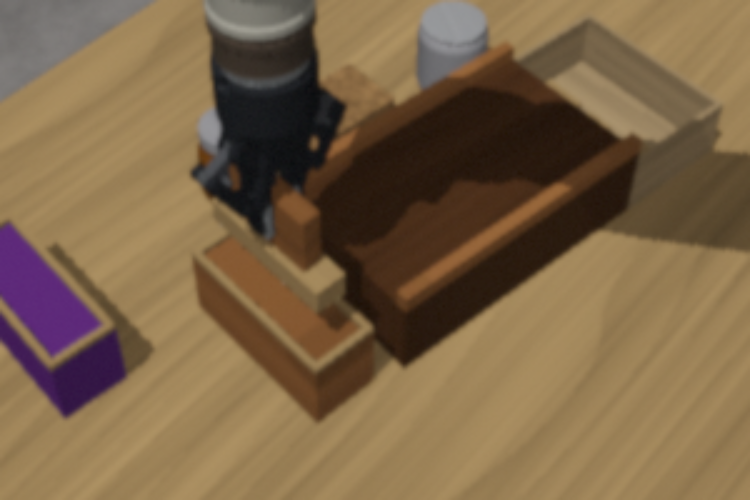

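View pics/w7.png

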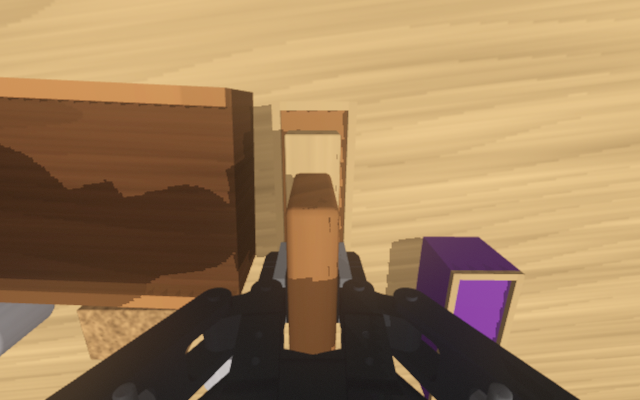

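The foot centre (566.1, 256.1) and rest centre (566.2, 257.5) agree to about 1.5 mm, and the yaw matches (83.6 against 83.4). Now I'll lower it.

Emit:
{"name": "send_rows", "arguments": {"increments": [[[0, 0.02, 0.2, 0, 0, 0], [0, 0, 0.25, 0, 0, 0], [0, 0, 0.2, 0, 0, 0], [0, 0, 0.15, 0, 0, 0], [0, 0, 0.08, 0, 0, 0], [0, 0, 0.03, 0, 0, 0], [0, 0, 0, 0, 0, 0], [0, 0, 0, 0, 0, 0]]]}}

```text
clock: 16.25
eef_pos: [0.5672, 0.2588, 0.1218]
tool_rot: [0.057, 0.998, 0.0, 0.0]
ft_force: [0.1, 0.2, -1.7]
grip_width: 0.0192
```

```bash
python3 - <<'E'
from g import *
to([.5664,.258,.1203],173.45,1)
E
```

```text
t 16.25 j [ 0.428  0.551  0.159  1.178 -0.     0.542] p [0.5672 0.2588 0.1218] F [ 0.1  0.2 -1.7] w 0.0192
shift [ 0.014 -0.018  0.029] turn [0.003 0.005 0.   ] per row/ 1 [ 0.014 -0.018  0.029]
```

Emit:
{"name": "send_rows", "arguments": {"increments": [[[0, 0, 0.02, 0, 0, 0], [0, 0, 0.01, 0, 0, 0], [0, 0, 0.01, 0, 0, 0], [0, 0, 0, 0, 0, 0]]]}}

```text
clock: 16.75
eef_pos: [0.5671, 0.2587, 0.1202]
tool_rot: [0.057, 0.998, 0.0, 0.0]
ft_force: [-0.9, -0.6, 3.9]
grip_width: 0.0194
```

Contact: the vertical force went from −2 to +3.9 N at z = 0.120, the same height as when I grasped it. I'll release gently and go straight up.

Emit:
{"name": "send_rows", "arguments": {"increments": [[[0, 0, 0, 0, 0, 0], [0, 0, 0, 0, 0, 0], [0, 0, 0, 0, 0, 0]]], "grip": 0.5}}

```text
clock: 17.12
eef_pos: [0.5669, 0.2586, 0.119]
tool_rot: [0.057, 0.998, -0.0, -0.0]
ft_force: [-0.4, -0.3, -0.3]
grip_width: 0.0428
```

Emit:
{"name": "send_rows", "arguments": {"increments": [[[0, 0, 0, 0, 0, 0], [0, 0, 0, 0, 0, 0], [0, 0, 0, 0, 0, 0], [0, 0, 0, 0, 0, 0]]], "grip": 0}}

```text
clock: 17.62
eef_pos: [0.5669, 0.2586, 0.1193]
tool_rot: [0.057, 0.998, 0.0, 0.0]
ft_force: [0.7, 0.4, 0.6]
grip_width: 0.0851
```

Emit:
{"name": "send_rows", "arguments": {"increments": [[[0, 0, -0.2, 0, 0, 0], [0, 0, -0.4, 0, 0, 0], [0, 0, -0.5, 0, 0, 0], [0, 0, -0.6, 0, 0, 0], [0, 0, -0.6, 0, 0, 0], [0, 0, 0, 0, 0, 0], [0, 0, 0, 0, 0, 0]]]}}

```text
clock: 18.5
eef_pos: [0.5667, 0.2585, 0.2341]
tool_rot: [0.057, 0.998, -0.0, -0.0]
ft_force: [-0.1, -0.1, -0.2]
grip_width: 0.0851
```

```bash
python3 - <<'E'
from wr import *
from h import *
to([.5664,.258,.24],173.45,1)
shot("w8");w,cc=cloud("w8.npz");z=w[...,2]
S=(w[...,1]>.217)&(w[...,1]<.32)&(w[...,0]>.46)&(w[...,0]<.67)
rect(w[S&(z>.15)&(z<.165)],'handle');rect(w[S&(z>.09)&(z<.101)],'foot')
m=(S&(z>.0725)&(z<.16)).astype(np.uint8);m=cv2.morphologyEx(m,cv2.MORPH_OPEN,np.ones((5,5),np.uint8))
rect(w[m>0],'rest');print(np.median(z[S&(z>.147)]),np.median(z[S&(z>.09)&(z<.101)]))
c=camera("side");np.savez("side8.npz",**c);cv2.imwrite("pics/side8.png",cv2.resize(c["color"][130:330,200:500,::-1],None,fx=2.5,fy=2.5))
E
```

```text
t 18.5 j [ 0.428  0.494  0.361  1.438 -0.     0.542] p [0.5667 0.2585 0.2341] F [-0.1 -0.1 -0.2] w 0.0851
shift [ 0.005 -0.012 -0.118] turn [-0.001 -0.001  0.   ] per row/ 1 [ 0.005 -0.012 -0.118]
handle 2821 [566.  258.1] [20.  89.2] 83.44
foot 1338 [566.3 258.1] [ 30.  129.5] 83.42
rest 6644 [566.1 257.6] [ 62.1 161.4] 83.43
0.3062634795183857 0.09714890394468398
```

View pics/side8.png

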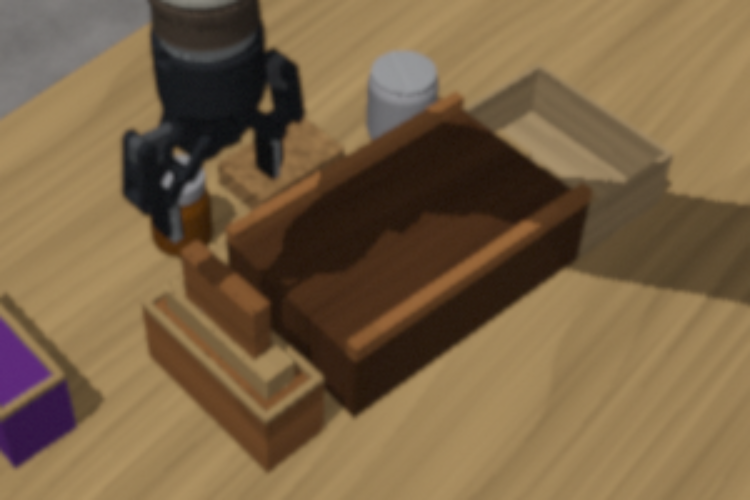

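The scraper is seated upright and centred to within 0.5 mm of the rest. Next I'll check the tray from the wrist camera.

Emit:
{"name": "send_rows", "arguments": {"increments": [[[0, 0, -0.5, 0, 0, 0], [0.2, -0.4, -0.5, 0, 0, 0], [0.2, -0.8, 0, 0, 0, 0], [0.2, -0.8, 0, 0, 0, 0], [0.2, -0.8, 0, 0, 0, 0], [0.2, -0.8, 0, 0, 0, 0], [0.2, -0.8, 0, 0, 0, 0], [0.2, -0.8, 0, 0, 0, 0]]]}}

```text
clock: 19.6
eef_pos: [0.4666, 0.0071, 0.2832]
tool_rot: [0.057, 0.998, -0.0, -0.001]
ft_force: [0.0, -0.7, 0.9]
grip_width: 0.0853
```

Emit:
{"name": "send_rows", "arguments": {"increments": [[[0.2, -0.8, 0, 0, 0, 0], [0.2, -0.8, 0, 0, 0, 0], [0.2, -0.8, 0, 0, 0, 0], [0, -0.4, 0, 0, 0, 0], [0, 0, 0, 0, 0, 0], [0, 0, 0, 0, 0, 0], [0, 0, 0, 0, 0, 0]]]}}

```text
clock: 20.48
eef_pos: [0.422, -0.1266, 0.284]
tool_rot: [0.056, 0.998, 0.0, -0.0]
ft_force: [0.7, 0.0, -0.2]
grip_width: 0.0853
```

```bash
python3 - <<'E'
from wr import *
from h import *
to([.42,-.13,.28],173.45,1)
shot("w9")
c=camera("side");np.savez("side9.npz",**c);cv2.imwrite("pics/side9.png",c["color"][...,::-1])
c=camera("top");np.savez("top9.npz",**c);cv2.imwrite("pics/top9.png",c["color"][...,::-1])
w,cc=cloud("top9.npz");z=w[...,2];v,u=np.mgrid[:400,:640]
for nm,(a,b,e,d) in dict(jar=(265,296,140,176),sand=(308,366,148,190),tin=(380,420,168,206)).items():
    M=(u>a)&(u<b)&(v>e)&(v<d)&(z>.02)
    if M.sum()>5: rect(w[M],nm);M&=(z<.1);zz=z[M].max();rect(w[M&(z>zz-.008)],nm)
E
```

```text
t 20.475 j [-0.291  0.107 -0.042  1.422  0.    -0.179] p [ 0.422  -0.1266  0.284 ] F [ 0.7  0.  -0.2] w 0.0853
shift [ 0.032 -0.073  0.08 ] turn [ 0.002 -0.004  0.008] per row/ 1 [ 0.032 -0.073  0.08 ]
jar 697 [728.3 156.5] [55.3 55.7] 62.82
jar 484 [730.8 156.6] [51.7 50.7] 0.84
sand 1523 [714.4  33. ] [110.   71.2] 83.34
sand 1424 [713.9  32.9] [109.5  70.3] 83.17
tin 996 [665.6 -98.6] [70.1 68.5] 71.84
tin 730 [666.6 -99.3] [63.8 64.4] 44.54
```

View pics/w9.png

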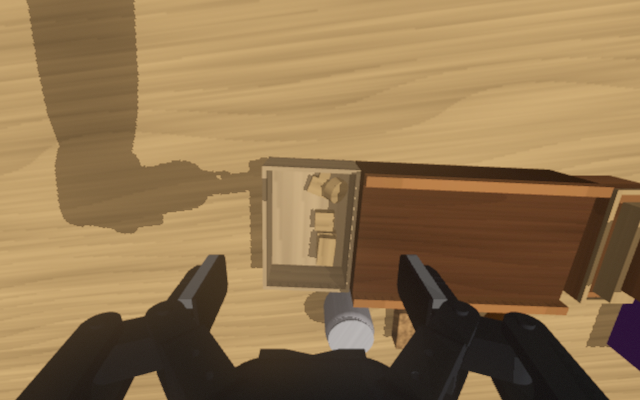

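View pics/top9.png

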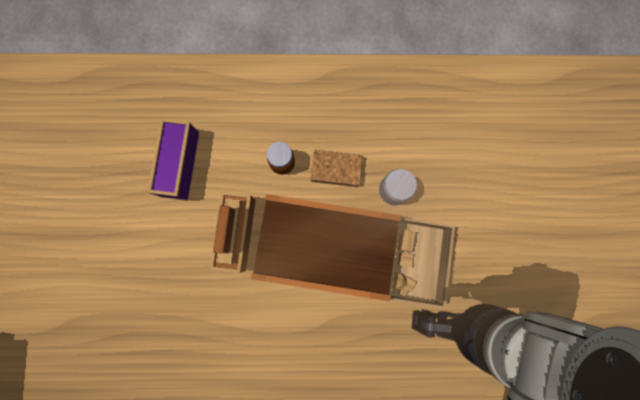

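```bash
python3 - <<'E'
from h import *
w,c=cloud("w9.npz")
s=np.s_[150:300,250:370]
z=np.nan_to_num(w[...,2][s])
hm=cv2.applyColorMap(np.clip(z*255/.09,0,255).astype(np.uint8),cv2.COLORMAP_JET)
cv2.imwrite("pics/t9.png",cv2.resize(np.hstack([c[s][...,::-1],hm]),None,fx=3.3,fy=3.3,interpolation=cv2.INTER_CUBIC))
w,c=cloud("top9.npz");z=w[...,2];v,u=np.mgrid[:400,:640]
m=((u>400)&(u<432)&(v>226)&(v<298)&(z>.012)&(z<.056)).astype(np.uint8)
n,l,st,ce=cv2.connectedComponentsWithStats(m)
for i in range(1,n):
    if st[i,4]>40: rect(w[l==i],ce[i].round());print(np.percentile(z[l==i],[10,50,90]).round(3))
E
```

```text
[407. 240.] 262 [ 549.8 -121.3] [26.6 45.8] 80.84
[0.027 0.033 0.036]
[406. 260.] 148 [ 508.6 -120.4] [25.4 28.2] 88.2
[0.019 0.022 0.024]
[406. 285.] 202 [ 451.1 -113.6] [37.6 39.9] 63.35
[0.018 0.02  0.035]
```

View pics/t9.png

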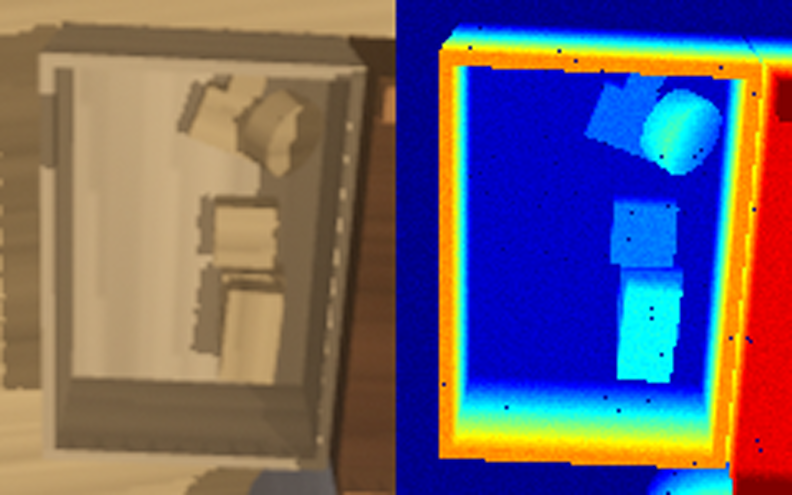

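The tray holds the tenon block with the dowel on it, the square, and the bar lying on the rectangular block. The bar's top is 33 mm up, which is 5 + 14 + 14, so all five chips are in. The board is empty and the bystanders haven't moved, so I'm handing in.

```bash
python3 -c "
from workcell import *
print(job_done())"
```

```text
the job is handed in; nothing more can be done
None
```

The job is done and handed in at about 20.6 s of the 58 s allowed. I took the scraper from the wooden rest and wiped the lane in one pass, with the foot held just above the board. All five offcuts went into the catch tray, and the scraper is standing back in its rest.

**Last checks:**
- **Board and tray:** the board is empty. In the tray I can see four offcuts: the tenon block with the dowel on it, the square, and the bar. The rectangular block is hidden, but the bar's top is 33 mm up, which fits it lying on that block, and it is nowhere else in view.
- **Scraper:** it stands upright, within 0.5 mm of the rest's centre and turned the same way as the rest. I felt it touch the floor at the same height it was picked up from, so it is fully down between the lips.
- **Jar, can and sanding block:** all three are within 0.5 mm of where they started.
- **Arm:** it ended clear of everything. The gripper only held the scraper's handle. Readings between moves stayed at a few newtons, the highest about 4–6 N.

**Disagreement:** the cameras differed by 2–3 mm in absolute position. I worked from relative offsets, so it did not affect the result.

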